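# Put the packing plate back in its slot of the graded rack

## Task

A washed packing plate is standing on the green rubber mat. Put it back in the wooden slot rack, upright and fully home on the rests of the narrowest slot that will take it, and let go; the plates are not marked, so the slot can only be found by trying. Go gently - do not drop it or force it into a slot that is too small - and leave the other plates, the squeegee and the ink jar where they are.

Things in the scene. Friction and masses are not known exactly. Their poses are not given: they have to be found in the camera images.
- rack: fixed beech block, 90 mm (x) by 158 mm (y) by 50 mm high, five routed slots side by side along its y, getting wider towards +y from about 9 to about 25 mm in equal 4 mm steps, 12 mm of wood between neighbours. Each slot runs along the rack's x, open at the top only. Origin: centre of the underside; z up
- slot_1 (a point): centre of the mouth of the narrowest slot, level with the rack's top, 50 mm above the bench; axes as the rack's. Every slot is 63 mm long (x) and 42 mm deep, with a 1 mm 45 degree chamfer round the mouth. Half-way along both long sides a small steel rest, 20 mm long, sticks 1.8 mm into the slot, its flat top 28 mm down
- slot_2 (a point): the same for the second narrowest slot
- slot_3 (a point): the same for the middle slot
- slot_4 (a point): the same for the second widest slot
- slot_5 (a point): the same for the widest slot
- mat: fixed green rubber mat, 110 x 110 x 4 mm, flat on the bench; origin: centre of its underside. The plate to put away is the one standing on it, near its middle
- board: fixed grey job board, 90 mm (x) by 180 mm (y) by 4 mm, flat on the bench, on which the two plates that must stay are standing; origin: centre of its underside
- plate_a_grip (a point): centre of the black grip of one of three look-alike packing plates: an upright aluminium plate 60 mm wide (x), 52 mm high, standing on its lower edge, with a black plastic grip on top, 44 mm (x) by 28 mm (y) by 28 mm high, centred on it and wider than its thickness. Grip centre 66 mm above the lower edge. x along the plate's width, y across its thickness, z up
- plate_b_grip (a point): the same for another plate. They differ only in thickness (y), 11 to 21 mm, not told here. Each has its own slot, 1.2 mm wider than it; the next narrower one is 2.8 mm too small. In its own slot a plate goes home on the two rests, grip centre 38 mm above the rack's top; in a wider one it tips or sinks between them. Mass 0.1 to 0.25 kg
- plate_c_grip (a point): the same for another plate. Which of the three stands on the mat changes from time to time
- squeegee_center (a point): centre of a wooden squeegee with a green blade lying on the bench, 220 mm (x) by 78 mm by 26 mm high; loose, to be left alone
- ink_jar_center (a point): centre, half-way up, of a loose blue ink jar with a white lid, 72 mm across and 100 mm high; to be left alone

How it is judged:
At the end, for the whole second after the job is handed in: The plate from the mat rests on the rests of the narrowest slot that takes it: grip centre 35 to 41 mm above the rack's top and within 4 mm of the slot's centre seen from above, upright within 0.05 rad, at rest, released; the mat is clear; the other two plates are within 15 mm of where they stood (horizontal distance between each of plate_a_grip, plate_b_grip, plate_c_grip and mat above 0.08 m and (distance of plate_a_grip from where it was at the start of the episode below 0.015 m or ((horizontal distance between plate_a_grip and slot_1 below 0.004 m or horizontal distance between plate_a_grip and slot_2 below 0.004 m or horizontal distance between plate_a_grip and slot_3 below 0.004 m or horizontal distance between plate_a_grip and slot_4 below 0.004 m or horizontal distance between plate_a_grip and slot_5 below 0.004 m) and z of plate_a_grip in the frame of slot_1 between 0.035 and 0.041 m and angle between plate_a_grip's own z axis and vertical below 0.05 rad and linear speed of plate_a below 0.02 m/s)) and (distance of plate_b_grip from where it was at the start of the episode below 0.015 m or ((horizontal distance between plate_b_grip and slot_1 below 0.004 m or horizontal distance between plate_b_grip and slot_2 below 0.004 m or horizontal distance between plate_b_grip and slot_3 below 0.004 m or horizontal distance between plate_b_grip and slot_4 below 0.004 m or horizontal distance between plate_b_grip and slot_5 below 0.004 m) and z of plate_b_grip in the frame of slot_1 between 0.035 and 0.041 m and angle between plate_b_grip's own z axis and vertical below 0.05 rad and linear speed of plate_b below 0.02 m/s)) and (distance of plate_c_grip from where it was at the start of the episode below 0.015 m or ((horizontal distance between plate_c_grip and slot_1 below 0.004 m or horizontal distance between plate_c_grip and slot_2 below 0.004 m or horizontal distance between plate_c_grip and slot_3 below 0.004 m or horizontal distance between plate_c_grip and slot_4 below 0.004 m or horizontal distance between plate_c_grip and slot_5 below 0.004 m) and z of plate_c_grip in the frame of slot_1 between 0.035 and 0.041 m and angle between plate_c_grip's own z axis and vertical below 0.05 rad and linear speed of plate_c below 0.02 m/s))); the robot touches nothing.
It fails at once if a plate is pressed or knocked against the rack with more than 50 N (contact force between any of plate_a, plate_b, plate_c and rack above 50 N).
It fails at once if a plate that was not on the mat is moved (two plates displaced by more than 15 mm) (distance of each of plate_a_grip, plate_b_grip from where it was at the start of the episode above 0.015 m or distance of each of plate_a_grip, plate_c_grip from where it was at the start of the episode above 0.015 m or distance of each of plate_b_grip, plate_c_grip from where it was at the start of the episode above 0.015 m).
It fails at once if the squeegee or the ink jar is moved more than 20 mm (distance of any of squeegee_center, ink_jar_center from where it was at the start of the episode above 0.02 m).
It also fails if it takes over 59 s, if anything falls off the work surface, if the arm or the gripper's body presses on something with over 40 N, if the wrist force passes 120 N, or if a joint passes its speed limit or range.

## Robot

A 6-joint arm with a two-finger parallel gripper is mounted at the origin on the work surface. World frame = base frame: x ahead of the robot, y to its left, z up, the work surface at z = 0. Lengths are in m, angles in rad, forces in N, time in s.
With the tool pointing down it reaches from about 0.275 to 1 m from the base axis. Payload 8.4 kg.
Tool frame: the origin (TCP) lies at the very end of the fingers, on their centre line; the grasp point (between the pads) lies 19 mm behind it; z points along the fingers, y is the direction in which the jaws open and shut (so a half turn about z gives the same grasp; the last joint's range is limited). The gripper opens to 85 mm and grips with 20 to 120 N. Pads are 22 mm wide; open, the fingers measure 114 mm over their backs; the gripper's body (76 mm by 85 mm) begins 54 mm behind the grasp point. The pads swing forward as they close: fully open they stand 13 mm farther back than shut.
Start: joints at [1.104, 0.353, 1.633, -0, 1.155, -0.002], TCP at [0.28, 0.559, 0.231] pointing down, gripper open.
Joint ranges: [-2.63, 2.63], [-0.92, 2.1], [0.06, 2.66], [-1.3, 4.44], [0, 2.69], [-3.02, 3.02]. Speed limits (rad/s): [2.22, 2.22, 2.79, 3.14, 3.14, 3.14].

## Interface

Orientations are given as a unit quaternion [x, y, z, w].
In Python, from station import observe, imaging, finish_job gives the robot as it stands.
- The arm moves only by the tool servo_tool, never from a script. Its argument "series" is a list of rows, each a list of 3 entries, a list of its own where there are three numbers: the opening, from -1 (shut) to 1 (fully open), then the shift along the tool's x, y, z in m, then the turn, a rotation vector about the tool's x, y, z in rad. In form: [[grip, [tx, ty, tz], [ax, ay, az]], ...]. A call has exactly 8 rows; each row shifts and turns the pose as measured when the row begins, along the tool's axes as they then stand; what a row does not reach is not made up. A row lasts 1/10 s, in which the tool goes at most 50 mm and 8.59 degrees, less where a joint would pass 70% of its speed; a pose out of reach is approached as far as the arm can. A call is refused whole if a number of a shift passes 0.05 or a number of a turn 0.15, either way. A call with a gripper value outside its range is refused whole. The fingers move at their own pace and stop on an object; the grip force is fixed at half the most. Time passes only in rows, so rows that do not move let the fingers close, or fill a call up. It gives the time, the measured TCP pose, the force and the opening at its end, in the units of the state.
- observe(): the state, without advancing time (a new reading comes with each control period).
- imaging.read_camera(name): name is "scene" or "top" or "wrist"; returns the picture (400x640x3 uint8, red, green, blue); there is no depth.
- imaging.camera_model(name): a dict with "mtx" (3x3 intrinsics, pixels), "origin" and "rotation" of the camera in the world. Camera axes: x right, y down, z forward; pixel columns grow to the right and rows downward; lengths in m; the calibration is good to about 2 mm. A picture is of the moment at which its call begins: read the wrist's pose just before it. camera_model takes no time and is no camera call; for the wrist camera it gives the pose at the moment of the call.
- finish_job(): hands the job in, once; it reports no verdict.
The state is a dict: "time": time; "joint_positions": joint angles; "qvel": joint speeds; "joint_efforts": joint torques, N m; "eef_pos": TCP position; "ee_rot": TCP orientation; "contact_force": force on the tool from outside, world axes, zero at the start; "torque": the same for the moment, N m; "finger_gap": finger opening in m.
Only numpy, scipy, OpenCV 4.12 (cv2) and the standard library are available. Lean on these libraries where they do the work, as an engineer would, in place of code of your own. Each camera call takes 0.05 s, during which the arm holds its last target. There are 200 camera calls.

## Working session

There is one attempt and no reset: what is moved stays moved. The work goes in short steps, Python scripts to look and compute and a tool call to move; the robot and the scene stay as the last step left them, time stands still between calls to the robot, and variables do not carry over. Pictures are saved under pics/ and viewed, about 8 in all and at most 12, crops included, and the job is handed in when it is done.

Besides the shell and the picture viewer there is one more tool, called after "Call:" by a JSON object that holds its "op" and its "data". servo_tool: Moves the arm, as the interface text tells. Its arguments: {"type":"object","properties":{"series":{"type":"array","items":{"type":"array"}}},"required":["series"]}

```bash
mkdir -p pics
python3 - <<'E'
from station import observe, imaging
import cv2
o=observe(); print({k:o[k] for k in o})
for n in("top","scene"):
    cv2.imwrite(f"pics/{n}0.png",imaging.read_camera(n)[:,:,::-1])
    m=imaging.camera_model(n); print(n,m)
print(imaging.camera_model("wrist"))
E
```

```text
{'time': 0.0, 'joint_positions': array([ 1.10361902e+00,  3.53649792e-01,  1.63412971e+00, -3.19854846e-05,
        1.15517922e+00, -2.38663139e-03]), 'qvel': array([-0.00061781, -0.00090322,  0.00032846, -0.0002043 , -0.00151563,
       -0.0020312 ]), 'joint_efforts': array([ 2.06923673e-03, -6.05244827e+01, -3.42051923e+01,  1.81638256e-04,
        9.30861424e-03,  3.60997956e-05]), 'eef_pos': array([0.27993868, 0.55827982, 0.23056254]), 'ee_rot': array([ 2.30302782e-01,  9.73118781e-01, -6.67699201e-04, -1.44669672e-04]), 'contact_force': array([ 0.87894429,  0.34313344, -0.58995742]), 'torque': array([ 0.02999911,  0.01533426, -0.02784347]), 'finger_gap': 0.08553899875617428}
top {'mtx': array([[396.58050139,   0.        , 321.68521198],
       [  0.        , 396.58050139, 200.9766564 ],
       [  0.        ,   0.        ,   1.        ]]), 'origin': array([ 0.44209004, -0.09063746,  1.03645522]), 'rotation': array([-0.69685675,  0.71237737, -0.05361412,  0.06351913])}
scene {'mtx': array([[414.78010046,   0.        , 317.69979193],
       [  0.        , 414.78010046, 201.09198067],
       [  0.        ,   0.        ,   1.        ]]), 'origin': array([ 1.08394143, -0.23705179,  0.91155114]), 'rotation': array([ 0.76523102,  0.58375386, -0.16803031, -0.21311671])}
{'mtx': array([[343.33625814,   0.        , 321.38537182],
       [  0.        , 343.33625814, 196.74701645],
       [  0.        ,   0.        ,   1.        ]]), 'origin': array([0.21087259, 0.59383189, 0.37331512]), 'rotation': array([0.8411556 , 0.51870348, 0.07934176, 0.1308008 ])}
```

View pics/top0.png

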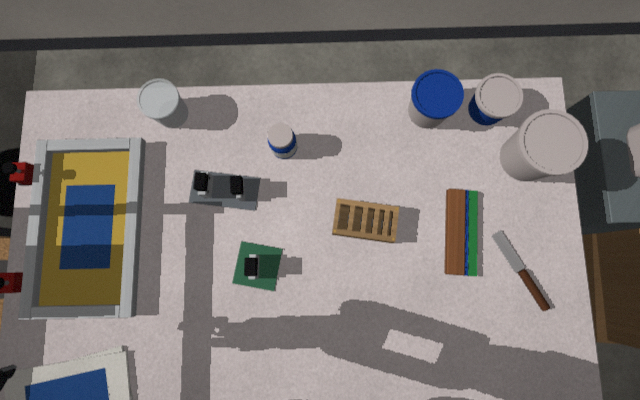

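View pics/scene0.png

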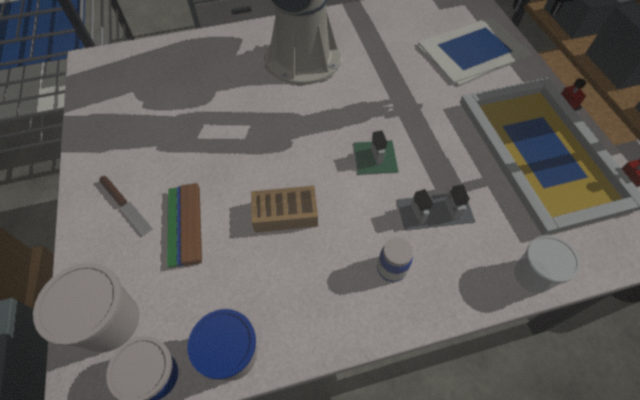

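```bash
cat > h.py <<'E'
import numpy as np, cv2
from scipy.spatial.transform import Rotation as R
from station import observe, imaging
def unproj(m,uv,z):
    uv=np.atleast_2d(uv).astype(float)
    d=np.c_[uv,np.ones(len(uv))]@np.linalg.inv(m["mtx"]).T@R.from_quat(m["rotation"]).as_matrix().T
    o=np.array(m["origin"]); return o+d*((z-o[2])/d[:,2])[:,None]
def proj(m,P):
    p=(np.atleast_2d(P)-m["origin"])@R.from_quat(m["rotation"]).as_matrix()@m["mtx"].T
    return p[:,:2]/p[:,2:]
E
python3 - <<'E'
from h import *
im=cv2.imread("pics/top0.png"); m=imaging.camera_model("top")
c=im[150:310,180:500]
cv2.imwrite("pics/topc.png",cv2.resize(c,None,fx=2.5,fy=2.5,interpolation=cv2.INTER_CUBIC))
hsv=cv2.cvtColor(im,cv2.COLOR_BGR2HSV)
def rect(mask,z,roi,name):
    k=np.zeros_like(mask);x0,y0,x1,y1=roi;k[y0:y1,x0:x1]=mask[y0:y1,x0:x1]
    ys,xs=np.nonzero(k); P=unproj(m,np.c_[xs,ys],z)[:,:2].astype(np.float32)
    print(name,len(xs),cv2.minAreaRect(P*1000), P.mean(0))
rect(cv2.inRange(hsv,(55,80,30),(90,255,255)),.004,(220,230,300,300),"mat")
rect(cv2.inRange(hsv,(8,70,40),(28,255,255)),.05,(325,190,410,255),"rack")
g=cv2.inRange(im,(0,0,0),(40,40,40))
rect(g,.08,(240,250,262,280),"matgrip")
rect(g,.08,(190,165,212,198),"g1");rect(g,.08,(225,170,248,200),"g2")
E
```

```text
mat 1391 ((450.58648681640625, 91.5570068359375), (106.6141128540039, 107.03983306884766), 78.60794830322266) [0.4505224  0.08828177]
rack 2257 ((556.902587890625, -186.4705352783203), (157.33108520507812, 92.65401458740234), 80.6188735961914) [ 0.556367   -0.18648951]
matgrip 220 ((447.87554931640625, 93.13566589355469), (40.75611877441406, 28.81061363220215), 0.3581703007221222) [0.4487668  0.09360134]
g1 234 ((658.287109375, 218.08224487304688), (36.8320198059082, 43.07048797607422), 88.595458984375) [0.65846944 0.21951258]
g2 231 ((647.4057006835938, 130.79115295410156), (46.66765213012695, 32.12466812133789), 1.0049103498458862) [0.64819896 0.13179559]
```

View pics/topc.png

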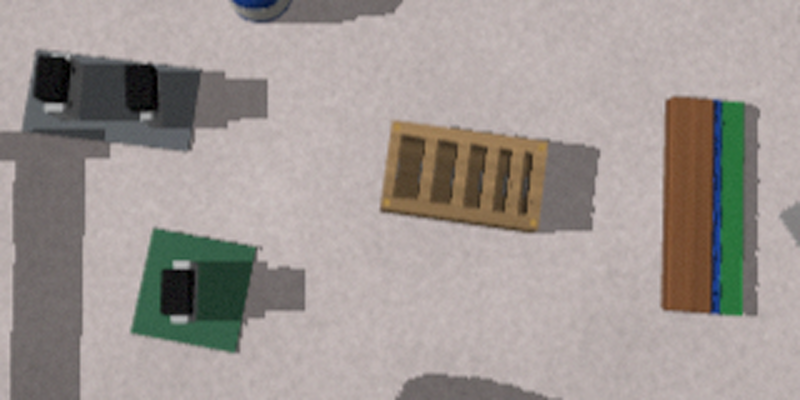

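Call:
{"op": "servo_tool", "data": {"series": [[1,[-0.035,-0.033,0],[0,0,0]],[1,[-0.035,-0.033,0],[0,0,0]],[1,[-0.035,-0.033,0],[0,0,0]],[1,[-0.035,-0.033,0],[0,0,0]],[1,[-0.035,-0.033,0],[0,0,0]],[1,[-0.035,-0.033,0],[0,0,0]],[1,[-0.035,-0.033,0],[0,0,0]],[1,[-0.035,-0.033,0],[0,0,0]]]}}

```text
time: 0.9
eef_pos: [0.4133, 0.189, 0.228]
ee_rot: [0.226, 0.974, -0.001, -0.001]
contact_force: [0.9, 0.8, -0.2]
finger_gap: 0.0853
```

Call:
{"op": "servo_tool", "data": {"series": [[1,[-0.025,-0.0235,0],[0,0,0]],[1,[-0.025,-0.0235,0],[0,0,0]],[1,[-0.025,-0.0235,0],[0,0,0]],[1,[0,0,0],[0,0,-0.12]],[1,[0,0,0],[0,0,-0.12]],[1,[0,0,0],[0,0,-0.12]],[1,[0,0,0],[0,0,-0.11]],[1,[0,0,0],[0,0,0]]]}}

```text
time: 1.7
eef_pos: [0.4504, 0.0809, 0.2268]
ee_rot: [-0.011, 1.0, -0.002, -0.002]
contact_force: [0.9, 0.2, 0.4]
finger_gap: 0.085
```

Run:
```python
from h import *
import json
o=observe(); m=imaging.camera_model("wrist"); im=imaging.read_camera("wrist")[:,:,::-1]
cv2.imwrite("pics/w1.png",im); np.save("m1.npy",m,allow_pickle=True)
print(o["time"],o["eef_pos"],R.from_quat(o["ee_rot"]).as_matrix().round(4).tolist(),m["origin"],R.from_quat(m["rotation"]).as_matrix().round(3).tolist())
```

```text
1.7 [0.45035653 0.08090242 0.22680184] [[-0.9997, -0.0224, -0.0041], [-0.0224, 0.9997, -0.0033], [0.0042, -0.0032, -1.0]] [0.37356282 0.0803068  0.36981535] [[-0.021, 0.954, 0.298], [1.0, 0.022, 0.003], [-0.004, 0.298, -0.955]]
```

View pics/w1.png

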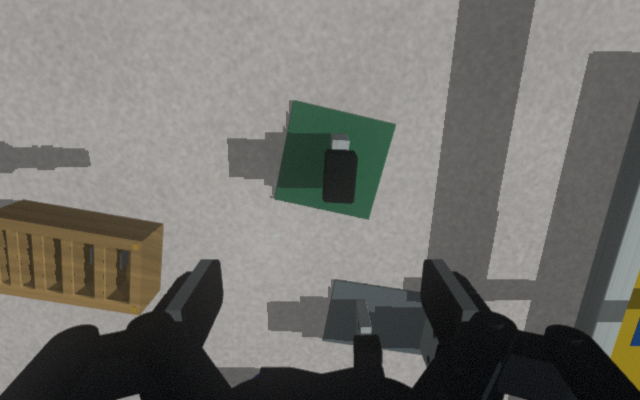

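Run:
```python
from h import *
im=cv2.imread("pics/w1.png"); m=np.load("m1.npy",allow_pickle=True).item()
g=im.astype(int).sum(2)//3
for r in range(134,152,2): print(r,g[r,326:356])
for r in (165,175,185,195): print(r,g[r,316:364])
for z in (.056,.030): print(unproj(m,[(331.5,138),(349.5,138),(331.5,144),(349.5,144),(331.5,148),(349.5,148)],z).round(4).tolist())
hsv=cv2.cvtColor(im,cv2.COLOR_BGR2HSV); k=cv2.inRange(im,(0,0,0),(35,35,35)); k[:130]=0;k[215:]=0;k[:,:310]=0;k[:,370:]=0
k=cv2.morphologyEx(k,cv2.MORPH_OPEN,np.ones((5,5)))
ys,xs=np.nonzero(k);P=unproj(m,np.c_[xs,ys],.084)[:,:2].astype(np.float32)*1000
print(len(xs),cv2.minAreaRect(P),xs.min(),xs.max(),ys.min(),ys.max())
```

```text
134 [48 48 47 46 53 69 76 75 75 75 75 72 74 73 74 73 74 75 76 78 83 71 68 68
 68 65 65 70 69 66]
136 [47 44 44 48 54 67 72 74 76 76 78 78 76 76 77 78 76 75 76 77 79 85 70 68
 70 63 68 65 66 68]
138 [47 47 46 47 52 65 73 76 76 76 76 78 73 77 78 77 78 77 74 76 76 79 83 70
 64 67 65 69 64 69]
140 [ 47  46  45  48  57  67  92 130 131 125 125 124 126 135 134 128 126 124
 121 109 107 103 100  91  72  67  68  69  68  67]
142 [ 46  46  46  44  54  72 104 140 142 141 140 140 144 148 148 146 147 149
 149 146 146 143 143 127  76  66  68  67  68  63]
144 [ 45  47  47  50  60  79 119 141 144 143 142 143 145 149 147 145 147 146
 146 147 146 144 138 105  70  69  68  67  70  68]
146 [ 48  45  43  45  53  77 125 142 144 141 140 142 146 149 147 146 146 147
 146 146 144 144 137  94  69  68  70  69  67  67]
148 [ 41  42  41  43  51  69 114 137 138 138 136 139 140 144 141 141 142 144
 142 143 141 144 134  76  67  66  66  68  66  69]
150 [32 27 26 25 28 27 33 33 36 36 34 41 39 40 37 38 46 42 44 44 55 71 67 45
 48 44 43 46 60 68]
165 [43 47 44 45 41 44 45 42 33 24 28 31 31 27 26 31 30 26 31 29 32 35 29 34

[... 240 characters left out ...]
8 46 44 44 31 30 26 30 34 30 32 32 31 33 32 34 33 31 32 38 34
 31 35 32 32 32 38 34 32 36 31 32 32 35 37 36 49 66 69 69 67 69 68 68 69]
195 [68 66 65 67 68 61 47 36 36 32 34 35 34 35 36 35 34 28 32 37 35 33 35 33
 34 31 38 33 37 34 36 36 36 36 36 35 34 39 47 69 70 70 69 69 72 66 70 71]
[[0.4154, 0.0891, 0.056], [0.415, 0.1055, 0.056], [0.4209, 0.0893, 0.056], [0.4205, 0.1057, 0.056], [0.4245, 0.0894, 0.056], [0.4242, 0.1059, 0.056]]
[[0.4189, 0.0899, 0.03], [0.4185, 0.1076, 0.03], [0.4248, 0.09, 0.03], [0.4244, 0.1078, 0.03], [0.4287, 0.0902, 0.03], [0.4283, 0.108, 0.03]]
478 ((434.4591979980469, 94.70562744140625), (23.858440399169922, 25.311922073364258), 88.38262176513672) 324 353 150 179
```

```bash
cat >> h.py <<'E'
def need(p,yaw):
    o=observe(); A=R.from_quat(o["ee_rot"]); c,s=np.cos(yaw),np.sin(yaw)
    D=R.from_matrix([[-c,-s,0],[-s,c,0],[0,0,-1]])
    print(o["time"],o["eef_pos"].round(4),"shift",A.inv().apply(np.array(p)-o["eef_pos"]).round(4),"turn",(A.inv()*D).as_rotvec().round(4),"F",o["contact_force"].round(1),"gap",round(o["finger_gap"],4))
E
python3 -c "
from h import *
need([.4475,.0965,.053],-.03)"
```

```text
1.75 [0.4503 0.0809 0.2268] shift [0.0018 0.0162 0.1738] turn [-0.0034 -0.0041  0.0489] F [-0.2  0.2  0.7] gap 0.0856
```

Call:
{"op": "servo_tool", "data": {"series": [[1,[0.002,0.016,0.02],[-0.0034,-0.004,0.048]],[1,[0,0,0.04],[0,0,0]],[1,[0,0,0.04],[0,0,0]],[1,[0,0,0.04],[0,0,0]],[1,[0,0,0.02],[0,0,0]],[1,[0,0,0.01],[0,0,0]],[1,[0,0,0],[0,0,0]],[1,[0,0,0],[0,0,0]]]}}

```text
time: 2.55
eef_pos: [0.4507, 0.0987, 0.0533]
ee_rot: [0.028, 1.0, 0.001, 0.003]
contact_force: [-0.1, -0.1, 0.5]
finger_gap: 0.0857
```

```bash
python3 -c "
from h import *
need([.4475,.0965,.053],-.03)
m=imaging.camera_model('wrist'); im=imaging.read_camera('wrist')[:,:,::-1]
cv2.imwrite('pics/w2.png',im)"
```

```text
2.55 [0.4507 0.0987 0.0533] shift [ 0.0031 -0.0024  0.0003] turn [ 0.0017  0.0058 -0.0253] F [-0.1 -0.1  0.5] gap 0.0857
```

View pics/w2.png

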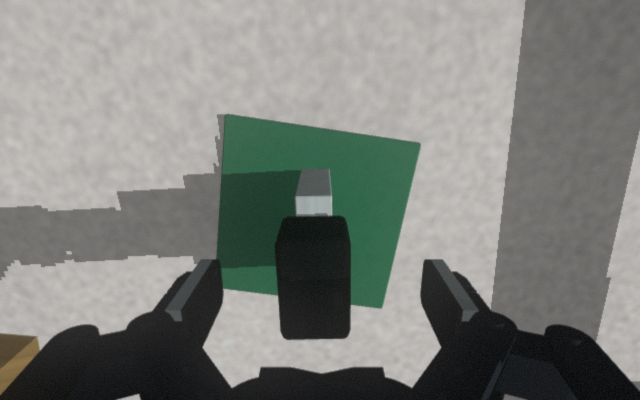

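Call:
{"op": "servo_tool", "data": {"series": [[1,[0.003,-0.003,0],[0,0.004,-0.02]],[1,[0,0,0],[0,0,0]],[0,[0,0,0],[0,0,0]],[-1,[0,0,0],[0,0,0]],[-1,[0,0,0],[0,0,0]],[-1,[0,0,0],[0,0,0]],[-1,[0,0,0],[0,0,0]],[-1,[0,0,0],[0,0,0]]]}}

```text
time: 3.4
eef_pos: [0.4502, 0.0961, 0.0575]
ee_rot: [0.017, 1.0, 0.002, 0.005]
contact_force: [-0.6, -0.7, -0.4]
finger_gap: 0.0269
```

Call:
{"op": "servo_tool", "data": {"series": [[-1,[0,0,0],[0,0,0]],[-1,[0,0,0],[0,0,0]],[-1,[0,0,-0.005],[0,0,0]],[-1,[0,0,-0.01],[0,0,0]],[-1,[0,0,-0.02],[0,0,0]],[-1,[0,0,-0.03],[0,0,0]],[-1,[0,0,-0.03],[0,0,0]],[-1,[0,0,-0.02],[0,0,0]]]}}

```text
time: 4.2
eef_pos: [0.4461, 0.0952, 0.1757]
ee_rot: [0.017, 1.0, 0.001, 0.001]
contact_force: [1.0, -0.1, -2.8]
finger_gap: 0.027
```

```bash
python3 -c "
from h import *
t=np.radians(-9.4); c=np.array([.5569,-.1865])
# slot pitch: widths 9,13,17,21,25 ; 12 wood; slot3 offset from centre
w=np.array([9,13,17,21,25])/1e3; e=np.r_[0,np.cumsum(w+.012)]; y=e[:5]+w/2; y-= (w.sum()+.048)/2
print(y)
for i in range(5): print(i+1,c+y[i]*np.array([-np.sin(t),np.cos(t)]))
p=c+y[2]*np.array([-np.sin(t),np.cos(t)])
need([*(p+[ -.03,0.06]),.22],t)"
```

```text
[-0.062 -0.039 -0.012  0.019  0.054]
1 [ 0.54677379 -0.24766747]
2 [ 0.55053029 -0.22497631]
3 [ 0.55494009 -0.19833887]
4 [ 0.56000319 -0.16775513]
5 [ 0.5657196 -0.1332251]
4.2 [0.4461 0.0952 0.1757] shift [-0.0869 -0.2306 -0.0446] turn [0.0018 0.0012 0.1296] F [ 1.  -0.1 -2.8] gap 0.027
```

Call:
{"op": "servo_tool", "data": {"series": [[-1,[0,0,-0.035],[0.0018,0.0012,0.13]],[-1,[-0.015,-0.02,-0.03],[0,0,0]],[-1,[-0.0243,-0.0327,-0.005],[0,0,0]],[-1,[-0.0243,-0.0327,-0.005],[0,0,0]],[-1,[-0.0243,-0.0327,0],[0,0,0]],[-1,[-0.0243,-0.0327,0],[0,0,0]],[-1,[-0.0243,-0.0327,0],[0,0,0]],[-1,[-0.0243,-0.0327,0],[0,0,0]]]}}

```text
time: 5.0
eef_pos: [0.57, -0.1496, 0.2655]
ee_rot: [0.082, 0.997, 0.001, 0.005]
contact_force: [0.6, 0.6, -1.9]
finger_gap: 0.0271
```

```bash
python3 -c "
from h import *
need([.595,-.195,.25],np.radians(-9.4))"
```

```text
5.0 [ 0.57   -0.1496  0.2655] shift [-0.0319 -0.0408  0.0157] turn [ 0.0034  0.0103 -0.0002] F [ 0.6  0.6 -1.9] gap 0.0271
```

Call:
{"op": "servo_tool", "data": {"series": [[-1,[-0.02,-0.025,0.008],[0.003,0.01,0]],[-1,[-0.012,-0.016,0.008],[0,0,0]],[-1,[0,0,0],[0,0,0]],[-1,[0,0,0],[0,0,0]],[-1,[0,0,0],[0,0,0]],[-1,[0,0,0],[0,0,0]],[-1,[0,0,0],[0,0,0]],[-1,[0,0,0],[0,0,0]]]}}

```text
time: 5.8
eef_pos: [0.5948, -0.1976, 0.2513]
ee_rot: [0.083, 0.997, 0.001, 0.0]
contact_force: [-0.7, 0.2, -1.1]
finger_gap: 0.0275
```

```bash
python3 -c "
from h import *
need([.595,-.195,.25],np.radians(-9.4))
m=imaging.camera_model('wrist'); im=imaging.read_camera('wrist')[:,:,::-1]
cv2.imwrite('pics/w3.png',im); np.save('m3.npy',m,allow_pickle=True)"
```

```text
5.8 [ 0.5948 -0.1976  0.2513] shift [0.0003 0.0026 0.0013] turn [ 0.0011  0.0005 -0.0017] F [-0.7  0.2 -1.1] gap 0.0275
```

View pics/w3.png

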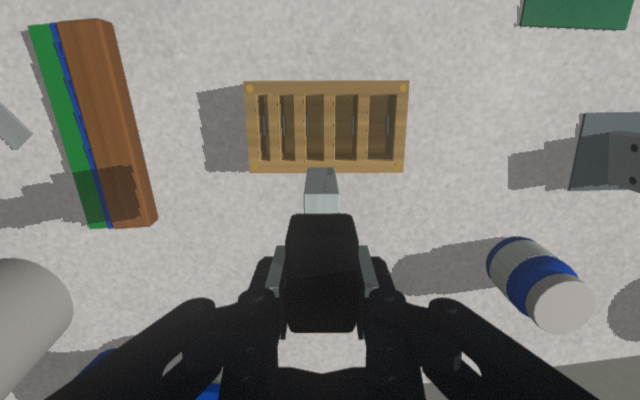

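Run:
```python
from h import *
im=cv2.imread("pics/w3.png"); m=np.load("m3.npy",allow_pickle=True).item()
hsv=cv2.cvtColor(im,cv2.COLOR_BGR2HSV); k=cv2.inRange(hsv,(8,70,30),(28,255,255)); k[:70]=0;k[182:]=0;k[:,:230]=0;k[:,425:]=0
k=cv2.morphologyEx(k,cv2.MORPH_OPEN,np.ones((3,3)))
cs,_=cv2.findContours(k,cv2.RETR_EXTERNAL,cv2.CHAIN_APPROX_NONE); c=max(cs,key=cv2.contourArea)[:,0].astype(float)
P=unproj(m,c,.05)[:,:2].astype(np.float32)*1000
print("rect",cv2.minAreaRect(P))
print("quad",cv2.approxPolyDP(c.astype(np.float32)[:,None],6,True)[:,0].tolist())
g=im.astype(int).sum(2)//3
np.set_printoptions(linewidth=220)
for r in (105,145): print(r,list(zip(range(240,414),g[r,240:414])) and g[r,240:414])
print("plate")
for r in (172,178,185,195,205): print(r,g[r,296:346])
for cc in (310,320,330): print(cc,g[160:220,cc])
print(m["origin"])
```

```text
rect ((556.85107421875, -186.26446533203125), (157.91551208496094, 88.6334228515625), 80.43498229980469)
quad [[244.0, 82.0], [250.0, 172.0], [402.0, 171.0], [408.0, 81.0]]
105 [114 114 114 112 112 108 110 110 109 109 109 106 108 108 109 111 120 108  94  64  58  57  57  57  63  70  69  81 106 111 109 108 108 108 107 109 103  90 115 109  94  63  55  55  67  70  68  69  68  70  69  67  67  79
 106 109 110 107 107 110 107 108 107 112 120 100  66  68  67  68  69  68  67  70  68  69  67  68  67  69  68  68  69  77 106 108 110 107 105 110 110 108 107 104 112  88  68  68  70  69  68  71  65  71  68  70  67  69
  69  67  70  71  66  61  57  58  62  72 102 108 109 110 112 111 112 113 113 109 112  91  74  69  71  72  72  72  70  74  73  72  71  74  70  72  75  72  75  67  61  59  60  58  57  61  63  71  90 111 112 112 112 115
 112 113 115 114 114 128 165 169 169 168 167 170]
145 [116 117 114 111 112 113 110 111 110 107 108 108 108 109 109 107 106 110 114 117  95  61  59  57  55  62  68  76  75  79 105 108 108 110 108 112 109 111 108 116 121  96  62  57  59  70  74  77  77  76  76  76  75  77
 
[... 1597 characters left out ...]
95  95  96  95  98  98  98  98 101  97  96 100 100  98 101 107 147 159 163 163 164 164 162 162 162 162 160 161 159 162 163 164 162 163 158 117
  62  41  36  38  39  37]
320 [ 84 113 122 123 121 119 117 106  97  96  97  99  98  99 101  98  98  96 100  97  99  97  99  99  98 100 101  99  98  98  99  97  99 112 151 167 169 169 169 170 168 168 169 170 166 168 169 170 168 169 170 172 163 121
  65  43  38  33  33  37]
330 [123 122 122 122 123 118 115 100  87  85  85  84  84  85  86  93  96  97  99 100  98 101 100  99  99  99  98 100  99  97  97  98 101 113 150 168 166 169 166 170 165 167 168 166 167 169 168 167 167 167 169 167 163 117
  65  43  40  38  37  40]
[ 0.51840856 -0.1843152   0.39398033]
```

Run:
```python
from h import *
m=np.load("m3.npy",allow_pickle=True).item()
t=np.radians(-9.5); ax=np.array([np.cos(t),np.sin(t)]); ay=np.array([-np.sin(t),np.cos(t)]); tcp=np.array([.5948,-.1976])
for n,uv,z in [("bot",[(306.3,167.6),(334.7,167.6)],.1978),("top",[(303.8,193.6),(338.2,193.6)],.2498)]:
    P=unproj(m,uv,z)[:,:2]-tcp
    print(n,(P@ax*1000).round(2),(P@ay*1000).round(2))
for y in(-.012,):print(np.array([.5568,-.1863])+y*ay)
# slot ends in image
im=cv2.imread("pics/w3.png").astype(int).sum(2)//3
for c in (314,315,316,345,380): print(c,im[80:112,c],im[145:175,c])
```

```text
bot [-33.1  -33.08] [-8.32  8.26]
top [-33.21 -33.19] [-7.25  7.86]
[ 0.55481943 -0.19813543]
314 [146 119 109 108 109 108 110 108 109 108 110 110 108 105  98  82  77  77
  74  73  72  69  69  69  67  68  70  71  70  70  68  70] [ 75  75  77  75  71  72  71  67  64  56  63  62  62  66  76 101 118 123
 123 121 118 115 106  97  92  96  95 100  99 100]
315 [148 120 109 108 108 109 111 109 109 109 111 111 108 108  94  82  75  73
  71  75  73  69  69  72  66  69  70  67  69  73  69  66] [ 77  74  75  75  74  74  68  69  64  63  61  62  65  64  74  96 116 121
 123 121 120 114 105 100  97  95  97  97  97 100]
316 [147 121 110 108 109 106 110 110 110 107 110 111 108 107  90  76  76  74
  73  72  74  72  70  68  68  67  68  67  69  66  69  69] [ 74  79  76  72  72  69  70  69  63  61  57  61  60  64  72  94 114 123
 123 121 119 115 107  96  97  96 101 100 102  98]
345 [141 116 109 111 109 110 110 108 109 107 109 109 108 108  98  83  77  75
  75  74  72  72  72  70  68  70  69  71  72  70  66  68] [ 79  78  77  74  73  73  70  67  64  63  62  61  64  69  83 107 121 126
 121 122 121 120 121 118 119 123 123 131 163 174]
380 [143 116 110 109 113 111 111 113 110 107 111 111 108 103  99  85  78  78
  74  76  76  74  73  75  71  71  73  75  73  73  70  73] [ 82  77  78  77  76  72  74  69  65  65  65  63  68  72  87 109 120 127
 128 126 123 124 122 120 124 122 125 147 172 180]
```

```bash
python3 -c "
from h import *
need([.5579,-.1986,.112],np.radians(-9.5))"
```

```text
5.85 [ 0.5949 -0.1977  0.2514] shift [ 0.0364 -0.0072  0.1394] turn [ 0.0011  0.0006 -0.    ] F [-0.3 -0.1 -1.5] gap 0.0273
```

Call:
{"op": "servo_tool", "data": {"series": [[-1,[0.018,-0.004,0.01],[0.001,0,0]],[-1,[0.018,-0.003,0.02],[0,0,0]],[-1,[0,0,0.03],[0,0,0]],[-1,[0,0,0.03],[0,0,0]],[-1,[0,0,0.025],[0,0,0]],[-1,[0,0,0.015],[0,0,0]],[-1,[0,0,0],[0,0,0]],[-1,[0,0,0],[0,0,0]]]}}

```text
time: 6.65
eef_pos: [0.5592, -0.1975, 0.1205]
ee_rot: [0.082, 0.997, -0.001, 0.003]
contact_force: [-0.5, 0.5, -0.9]
finger_gap: 0.0271
```

```bash
python3 -c "
from h import *
need([.5579,-.1986,.106],np.radians(-9.5))"
```

```text
6.65 [ 0.5592 -0.1975  0.1205] shift [ 0.0012 -0.0012  0.0145] turn [-0.0008  0.007   0.0024] F [-0.5  0.5 -0.9] gap 0.0271
```

Call:
{"op": "servo_tool", "data": {"series": [[-1,[0.0012,-0.0012,0.008],[-0.0008,0.007,0.002]],[-1,[0,0,0.004],[0,0,0]],[-1,[0,0,0],[0,0,0]],[-1,[0,0,0],[0,0,0]],[-1,[0,0,0],[0,0,0]],[-1,[0,0,0],[0,0,0]],[-1,[0,0,0],[0,0,0]],[-1,[0,0,0],[0,0,0]]]}}

```text
time: 7.45
eef_pos: [0.5602, -0.1994, 0.1116]
ee_rot: [0.083, 0.997, -0.001, 0.003]
contact_force: [0.1, 0.4, -2.1]
finger_gap: 0.0273
```

```bash
python3 -c "
from h import *
need([.5579,-.1986,.106],np.radians(-9.5))
m=imaging.camera_model('wrist'); im=imaging.read_camera('wrist')[:,:,::-1]
cv2.imwrite('pics/w4.png',cv2.resize(im[60:320,180:460],None,fx=2.3,fy=2.3,interpolation=cv2.INTER_CUBIC)); cv2.imwrite('pics/w4f.png',im); np.save('m4.npy',m,allow_pickle=True)"
```

```text
7.45 [ 0.5602 -0.1994  0.1116] shift [0.0025 0.0004 0.0055] turn [-0.0011  0.0056  0.0005] F [ 0.1  0.4 -2.1] gap 0.0273
```

View pics/w4.png

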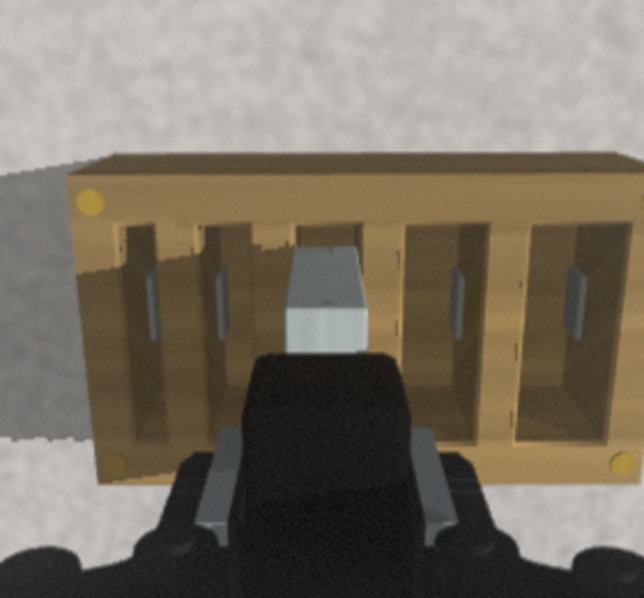

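Run:
```python
from h import *
m=np.load("m4.npy",allow_pickle=True).item()
im=cv2.imread("pics/w4f.png").astype(int).sum(2)//3
np.set_printoptions(linewidth=220)
for r in (160,164,170,175): print(r,im[r,300:346])
for c in (314,320,326,370,380): print(c,im[150:175,c])
t=np.radians(-9.5); ax=np.array([np.cos(t),np.sin(t)]); ay=np.array([-np.sin(t),np.cos(t)]); tcp=np.array([.5602,-.1994])
f=lambda uv,z:((unproj(m,uv,z)[:,:2]-tcp)@np.c_[ax,ay]*1000).round(2).tolist()
U=lambda u,v:(180+u/2.3-.3,60+v/2.3-.3)
print("plate bottom",f([U(293,247),U(356,247)],.1116-.0535))
print("slot3 mouth",f([U(293,225),U(363,225)],.05),"slot4",f([U(403,224),U(490,224)],.05),"slot4 far",f([U(475,443),U(398,443)],.05))
print("rack corners",f([U(68,176),U(642,172),U(98,485),U(638,484)],.05))
```

```text
160 [121 119 120 118 118 121 131 130 100  62  64  69  70  69  70  66  69  67  68  69  70  75  71  68  69  69  73  70  67  71  67  65  70  69  57  60  67  81 114 119 120 118 118 121 118 118]
164 [117 118 118 116  99 116 130 131 102  65  62  72  71  71  71  72  69  71  73  74  72  74  72  70  70  72  71  71  67  68  70  71  72  70  57  60  66  82 112 119 117 121 120 118 119 119]
170 [ 71  72  71  76  70  74  73  79  96  99  99  97  97  98  99 101  99 101 101 100 101 102 104  97  99 103 103 104 102 105 105 103 101 106 108  99  72  82 108 114 114 113 114 112 112 112]
175 [ 71  70  72  73  73  74  79  96 100  98  99 100 100 103 100  99 101 103 102  98 101 100 101 102 101 101 101 102 102 102 100 103 103 103 104 112 101  85 109 112 112 111 109 110 111 112]
314 [115 114 114 112 111 111 109 103  82  73  70  68  65  73  71  70  73  88  96  99  99 102  99 100 100]
320 [113 113 114 115 112 111 107  95  80  72  70  71  70  69  72  70  73  86  96 100 101 101 102 102 102]
326 [113 116 114 114 115 111 102  89  76  70  73  69  70  71  71  72  75  94  99 102 103 101 102 101 103]
370 [113 112 112 112 112 111 103  91  77  73  74  70  70  71  73  73  70  68  71  68  71  71  74  73  70]
380 [113 113 114 113 111 109  98  78  63  56  59  57  57  54  56  57  56  57  60  56  57  57  56  55  52]
plate bottom [[-33.21, -7.93], [-33.21, 8.03]]
slot3 mouth [[-37.23, -8.21], [-37.23, 10.1]] slot4 [[-37.49, 20.55], [-37.48, 43.29]] slot4 far [[25.99, 43.0], [26.0, 20.98]]
rack corners [[-50.0, -65.82], [-50.95, 81.33], [39.6, -66.13], [39.21, 91.19]]
```

Call:
{"op": "servo_tool", "data": {"series": [[-1,[0.001,0.0002,0.001],[0,0.002,0]],[-1,[0.001,0.0002,0.001],[0,0.002,0]],[-1,[0.001,0.0001,0.001],[0,0.001,0]],[-1,[0.0005,0,0.001],[0,0,0]],[-1,[0,0,0.0005],[0,0,0]],[-1,[0,0,0],[0,0,0]],[-1,[0,0,0],[0,0,0]],[-1,[0,0,0],[0,0,0]]]}}

```text
time: 8.3
eef_pos: [0.5564, -0.1982, 0.1064]
ee_rot: [0.083, 0.997, -0.0, -0.0]
contact_force: [0.1, -0.5, -2.2]
finger_gap: 0.0269
```

```bash
python3 -c "
from h import *
need([.5578,-.1984,.106],np.radians(-9.5))"
```

```text
8.3 [ 0.5564 -0.1982  0.1064] shift [-0.0014 -0.      0.0004] turn [-0.001  -0.0002  0.0004] F [ 0.1 -0.5 -2.2] gap 0.0269
```

Call:
{"op": "servo_tool", "data": {"series": [[-1,[-0.001,0,0],[-0.001,0,0]],[-1,[-0.0004,0,0.001],[0,0,0]],[-1,[0,0,0.0015],[0,0,0]],[-1,[0,0,0.0015],[0,0,0]],[-1,[0,0,0.0015],[0,0,0]],[-1,[0,0,0.0015],[0,0,0]],[-1,[0,0,0.001],[0,0,0]],[-1,[0,0,0],[0,0,0]]]}}

```text
time: 9.1
eef_pos: [0.5579, -0.1984, 0.0976]
ee_rot: [0.083, 0.997, 0.0, -0.0]
contact_force: [-0.1, -0.0, -0.5]
finger_gap: 0.027
```

```bash
python3 -c "
from h import *
need([.5578,-.1984,.088],np.radians(-9.5))"
```

```text
9.1 [ 0.5579 -0.1984  0.0976] shift [ 0.0001 -0.      0.0096] turn [ 0.0001 -0.0002  0.0005] F [-0.1 -0.  -0.5] gap 0.027
```

Call:
{"op": "servo_tool", "data": {"series": [[-1,[0,0,0.002],[0,0,0]],[-1,[0,0,0.002],[0,0,0]],[-1,[0,0,0.002],[0,0,0]],[-1,[0,0,0.002],[0,0,0]],[-1,[0,0,0.002],[0,0,0]],[-1,[0,0,0.002],[0,0,0]],[-1,[0,0,0.002],[0,0,0]],[-1,[0,0,0.001],[0,0,0]]]}}

```text
time: 9.9
eef_pos: [0.558, -0.1984, 0.0814]
ee_rot: [0.083, 0.997, 0.0, -0.0]
contact_force: [-0.6, -0.3, -2.0]
finger_gap: 0.0269
```

```bash
python3 -c "
from h import *
need([.5578,-.1984,.0755],np.radians(-9.5))"
```

```text
9.9 [ 0.558  -0.1984  0.0814] shift [ 0.0002 -0.      0.0059] turn [ 0.0001 -0.0001  0.0005] F [-0.6 -0.3 -2. ] gap 0.0269
```

Call:
{"op": "servo_tool", "data": {"series": [[-1,[0,0,0.001],[0,0,0]],[-1,[0,0,0.001],[0,0,0]],[-1,[0,0,0.001],[0,0,0]],[-1,[0,0,0.001],[0,0,0]],[-1,[0,0,0.0005],[0,0,0]],[-1,[0,0,0.0005],[0,0,0]],[-1,[0,0,0.0005],[0,0,0]],[-1,[0,0,0],[0,0,0]]]}}

```text
time: 10.7
eef_pos: [0.5581, -0.1984, 0.0755]
ee_rot: [0.083, 0.997, 0.0, 0.0]
contact_force: [0.1, 0.1, -0.6]
finger_gap: 0.0272
```

Call:
{"op": "servo_tool", "data": {"series": [[-1,[0,0,0.0005],[0,0,0]],[-1,[0,0,0.0005],[0,0,0]],[-1,[0,0,0.0005],[0,0,0]],[-1,[0,0,0.0005],[0,0,0]],[-1,[0,0,0],[0,0,0]],[-1,[0,0,0],[0,0,0]],[-1,[0,0,0],[0,0,0]],[-1,[0,0,0],[0,0,0]]]}}

```text
time: 11.5
eef_pos: [0.5582, -0.1985, 0.0755]
ee_rot: [0.083, 0.997, -0.0, 0.0]
contact_force: [-0.9, 0.6, 0.8]
finger_gap: 0.027
```

Call:
{"op": "servo_tool", "data": {"series": [[-0.2,[0,0,0],[0,0,0]],[-0.1,[0,0,0],[0,0,0]],[0,[0,0,0],[0,0,0]],[0.3,[0,0,0],[0,0,0]],[0.6,[0,0,0],[0,0,0]],[1,[0,0,0],[0,0,0]],[1,[0,0,0],[0,0,0]],[1,[0,0,0],[0,0,0]]]}}

```text
time: 12.3
eef_pos: [0.5588, -0.1987, 0.0755]
ee_rot: [0.083, 0.997, -0.0, 0.001]
contact_force: [-0.3, -0.1, -0.0]
finger_gap: 0.0854
```

Call:
{"op": "servo_tool", "data": {"series": [[1,[0,0,-0.005],[0,0,0]],[1,[0,0,-0.01],[0,0,0]],[1,[0,0,-0.02],[0,0,0]],[1,[0,0,-0.03],[0,0,0]],[1,[0,0,-0.03],[0,0,0]],[1,[0,0,-0.03],[0,0,0]],[1,[0,0,-0.02],[0,0,0]],[1,[0,0,0],[0,0,0]]]}}

```text
time: 13.1
eef_pos: [0.5584, -0.1986, 0.2309]
ee_rot: [0.083, 0.997, -0.0, 0.001]
contact_force: [0.3, 0.1, 0.0]
finger_gap: 0.0852
```

Run:
```python
from h import *
need([.5578,-.1984,.2],np.radians(-9.5))
m=imaging.camera_model('wrist'); im=imaging.read_camera('wrist')[:,:,::-1]
cv2.imwrite('pics/w5.png',im); np.save('m5.npy',m,allow_pickle=True)
a=imaging.read_camera('top')[:,:,::-1]; s=imaging.read_camera('scene')[:,:,::-1]
cv2.imwrite('pics/t5.png',np.vstack([cv2.resize(a[130:300,180:500],(640,340)),cv2.resize(s[100:230,220:480],(640,250))]))
t=np.radians(-9.5); ax=np.array([np.cos(t),np.sin(t),0]); ay=np.array([-np.sin(t),np.cos(t),0]); c=np.array([.5548,-.1981,.05])
B=[c+sx*.022*ax+sy*.014*ay+[0,0,z] for z in(.024,.052) for sx in(-1,1) for sy in(-1,1)]
print(proj(m,B).round(1).tolist())
```

```text
13.1 [ 0.5584 -0.1986  0.2309] shift [0.0007 0.0001 0.0309] turn [-0.0005  0.0029  0.0004] F [0.3 0.1 0. ] gap 0.0852
[[305.0, 149.5], [336.9, 149.4], [305.7, 197.2], [336.3, 197.2], [303.3, 155.5], [338.4, 155.5], [304.2, 207.5], [337.6, 207.4]]
```

View pics/w5.png

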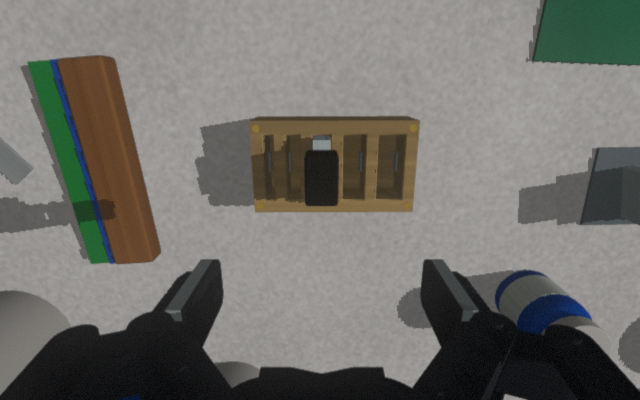

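View pics/t5.png

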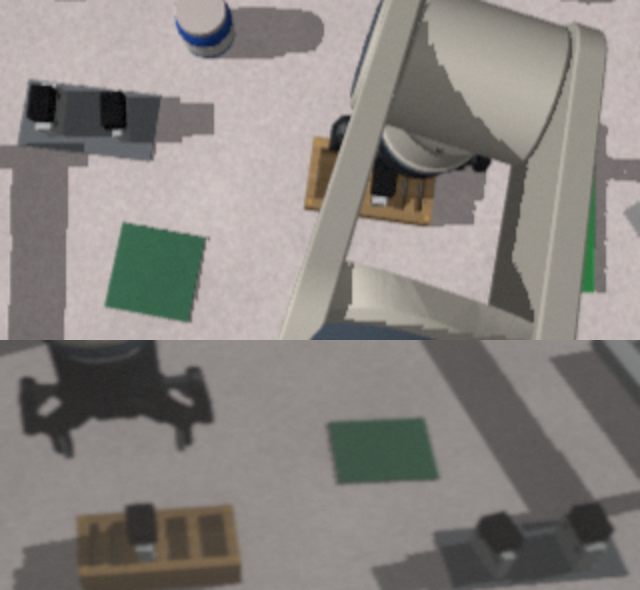

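```bash
python3 -c "
from station import *
finish_job()"
```

```text
the job is handed in; nothing more can be done
```

I put the mat plate into slot 3, the middle one, standing on its rests, let go of it and handed the job in at about 13 s. `finish_job()` gives no verdict.

- **Choice of slot:** I did not try the narrower slots. The wrist camera showed the plate about 15.7 mm thick, which matches the 17 mm slot. Slot 2, at about 13 mm, is too small for it.
- **Insertion:** It went in with force readings no higher than about 2 N, which is the plate's weight plus sensor noise. At the expected rest height, with the tool tip at 0.0755 m, I commanded four further 0.5 mm downward steps and it sank no further. A plate too thin for this slot would have sunk between the rests.
- **After release:** In the last wrist picture the grip lies within about 2 pixels of where a seated, upright plate in slot 3 should appear (grip centre 38 mm above the rack's top). The mat is clear. The other two plates, the squeegee and the ink jar look undisturbed, though I judged them by eye and did not measure them. The gripper is open and well above the rack.
- **Disagreements:** Tool position drifted by 1–2.5 mm between calls, and I corrected this before insertion. Estimates of slot 3's sideways position differed by up to about 0.8 mm, within what the slot's clearance and chamfer allow. No check failed.

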